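# Fish a stray tin from between cartons and slide it into the free place on the packing mat

## Robot

A 6-joint arm with a two-finger parallel gripper is mounted at the origin on the work surface. World frame = base frame: x ahead of the robot, y to its left, z up, the work surface at z = 0. Lengths are in m, angles in rad, forces in N, time in s.
With the tool pointing down it reaches from about 0.375 to 0.9 m from the base axis. Payload 3.1 kg.
Tool frame: the origin (TCP) lies at the centre of the arm's flange, where the gripper is bolted on; the fingertips stand 173 mm ahead of it and the grasp point (between the pads) lies 155 mm ahead of it; z points along the fingers, x is the direction in which the jaws open and shut, and the axes are right-handed (so a half turn about z gives the same grasp; the last joint's range is limited). The gripper opens to 85 mm and grips with 20 to 120 N. Pads are 22 mm wide; open, the fingers measure 114 mm over their backs; the gripper's body (76 mm by 85 mm) begins 54 mm behind the grasp point. The pads swing forward as they close: fully open they stand 13 mm farther back than shut.
Start: joints at [-0.178, 0.527, 1.433, -0, 1.181, -0.178], TCP at [0.625, 0, 0.405] pointing down, gripper open.
Joint ranges: [-3.08, 3.08], [-0.75, 2.2], [0.22, 2.44], [-1.43, 4.57], [0, 2.65], [-2.85, 2.85]. Speed limits (rad/s): [2.79, 2.79, 3.14, 3.14, 3.14, 3.14].

## Interface

Orientations are given as a unit quaternion [x, y, z, w].
In Python, from station import manip gives the robot as it stands.
- The arm moves only by the shell command python3 -m jog 'ROWS' [OPENING] [FORCE]. ROWS is JSON, a list that holds one entry, the list of rows, each a list of 4 numbers: the shift along the world's x, y, z in mm, then the turn about the world's z in degrees. A call has exactly 8 rows; each row shifts and turns the commanded pose from where the row before left it; what a row does not reach is not made up. A row lasts 1/8 s, in which the tool goes at most 62.5 mm and 10.7 degrees, less where a joint would pass 70% of its speed; a pose out of reach is approached as far as the arm can. A call is refused whole if a number of a shift passes 62.5 or a number of a turn 10.7, either way. A call with a gripper value outside its range is refused whole. OPENING is the opening in per cent of the stroke, from 0 (shut) to 100 (fully open), set as the call begins (- or left out, the last holds). The fingers move at their own pace and stop on an object; FORCE is the grip in N (left out, the last holds). Time passes only in rows, so rows that do not move let the fingers close, or fill a call up. It gives the time, the measured TCP pose, the force and the opening at its end, in the units of the state.
- manip.sense(): the state, without advancing time (a new reading comes with each control period).
- manip.snapshot(name): name is "scene" or "side" or "wrist"; returns the picture (480x640x3 uint8, red, green, blue); there is no depth.
- manip.camera_info(name): a dict with "fx", "fy", "cx", "cy" (pixels), "R" (3x3) and "t" (3): a world point X has camera coordinates R X + t. Camera axes: x right, y down, z forward; pixel columns grow to the right and rows downward; lengths in m; the calibration is good to about 2 mm. The wrist camera is an equidistant fisheye: a pixel r from the principal point sees the ray r / f radians off the axis. A picture is of the moment at which its call begins: read the wrist's pose just before it. camera_info takes no time and is no camera call; for the wrist camera it gives the pose at the moment of the call.
- manip.sign_off(): hands the job in, once; it reports no verdict.
The state is a dict: "t": time; "q": joint angles; "qd": joint speeds; "tau": joint torques, N m; "tcp_pos": TCP position; "tool_rot": TCP orientation; "force": force on the tool from outside, world axes, zero at the start; "ft_torque": the same for the moment, N m; "finger_gap": opening from 0.0 (shut) to 1.0 (fully open).
Only numpy, scipy, OpenCV 4.12 (cv2) and the standard library are available. Lean on these libraries where they do the work, as an engineer would, in place of code of your own. Each camera call takes 0.05 s, during which the arm holds its last target. There are 200 camera calls.

## Task

A fish tin has got stuck in the narrow gap between the two cartons: pick up the bent-rod hook, draw the tin out with it and slide the tin along the table into the free place in the row on the blue mat, so that it stands wholly on the mat with daylight between it and its neighbours. Move the tin only with the hook, never with the gripper, keep it upright on the table, and do not touch or shift the other things with tin, hook or robot. Finally stand the hook upright on the table, clear of the mat, and let go of it.

Things in the scene. Friction and masses are not known exactly. Their poses are not given: they have to be found in the camera images.
- tin_mid (a point): The stray tin: a low round fish tin, yellow with a red band and steel lid, 66 mm diameter, 40 mm tall, about 0.2 kg. It starts upright on the table in the narrow gap between the cartons. Point at its centre, 20 mm up; z is its upright axis.
- cartons: Two closed brown cardboard cartons, fixed, side by side with a 120 mm wide gap between them, open at top and ends. Each is 160 mm deep, 200 mm wide, 120 mm tall. Origin on the table at the middle of the gap's mouth (front faces, towards the robot); x runs along the gap away from the robot, y across it, z up.
- hook_grip (a point): Bent-rod hook, 0.22 kg, 10 mm dark steel rod, standing by itself on its U foot: point at the centre of its upright green handle, 160 mm above the foot's underside, straight above the middle of the U. Handle 30 mm along x, 22 mm along y, 70 mm tall (125 to 195 mm up). Axes are the hook's, z up. The rod rises from the U's closed end (+x side) and bends over to the handle: 90 mm free height over the U.
- hook_foot (a point): Middle of the hook's flat U foot, 5 mm above its underside; axes as hook_grip. The U fits around the tin: 76 mm clear inside, 96 mm over the outside. Closed half-round end towards +x (outer edge 48 mm from this point); two straight prongs end 35 mm on the -x side, where the U is open. With the tin centred here it can be drawn towards -x or sideways.
- mat: The blue packing mat, a very thin flat sheet (no edge to catch on), 140 mm along its x by 480 mm along its y. Origin at its centre on the table. Its row of four places (x = 0, y about -180, -60, 60, 180 mm) holds three things; one place is empty. Table clear between mat and cartons.
- can_mid (a point): Green-and-red steel food can, 66 mm diameter, 100 mm tall, loose, standing on the mat; leave it alone. Point at its centre, 50 mm up.
- jar_mid (a point): Amber jar with a white cap, 70 mm diameter, 85 mm tall, loose, standing on the mat; leave it alone. Point at its centre, 42.5 mm up.
- cup_mid (a point): Orange plastic cup, 76 mm diameter at the rim, 90 mm tall, loose, standing on the mat; leave it alone. Point at its centre, 45 mm up.
- meal_mid (a point): A closed white foam meal box, 130 x 130 mm, 58 mm tall, loose, on the table beside the mat at the other end from the hook; leave it alone. Point at its centre, 30 mm up.
Mind the look-alikes: they are no part of the job. What is shaped like the part that bears hook_grip but orange is not meant.

How it is judged:
By the outcome, as a careful person would: the job done as asked, in the order asked, and still so for the second after the job is handed in, with the robot touching nothing.
It also fails if it takes over 64 s, if anything falls off the work surface, if the arm or the gripper's body presses on something with over 40 N, if the wrist force passes 120 N, or if a joint passes its speed limit or range.

## Working session

There is one attempt and no reset: what is moved stays moved. The work goes in short steps, Python scripts to look and compute and a shell command to move; the robot and the scene stay as the last step left them, time stands still between calls to the robot, and variables do not carry over. Pictures are saved under pics/ and viewed, about 8 in all and at most 12, crops included, and the job is handed in when it is done.

```bash
mkdir -p pics; ls; python3 - <<'E'
from station import manip
import cv2, numpy as np
for n in ("scene","side","wrist"):
    im=manip.snapshot(n); cv2.imwrite(f"pics/{n}0.png",im[...,::-1])
    c=manip.camera_info(n); print(n,{k:np.round(v,3).tolist() for k,v in c.items() if not isinstance(v,str)})
s=manip.sense(); print(s)
E
```

```text
pics
scene {'fx': 554.209, 'fy': 554.209, 'cx': 322.802, 'cy': 242.123, 'R': [[0.443, 0.896, -0.013], [0.574, -0.295, -0.764], [-0.689, 0.331, -0.645]], 't': [-0.18, -0.213, 1.996]}
side {'fx': 569.757, 'fy': 569.757, 'cx': 317.66, 'cy': 235.114, 'R': [[-0.992, -0.124, 0.001], [-0.092, 0.729, -0.678], [0.083, -0.673, -0.735]], 't': [0.477, 0.162, 1.485]}
wrist {'fx': 371.648, 'fy': 371.648, 'cx': 315.719, 'cy': 238.909, 'R': [[1.0, -0.0, -0.001], [0.0, -0.945, 0.328], [-0.001, -0.328, -0.945]], 't': [-0.624, -0.042, 0.381]}
{'t': 0.15, 'q': array([-1.78486094e-01,  5.28315304e-01,  1.43363321e+00,  9.26190208e-06,
        1.18140830e+00, -1.78490397e-01]), 'qd': array([ 4.00586019e-05, -3.26080344e-03, -3.66408544e-03,  1.20540138e-03,
        1.75673621e-04, -1.28075317e-05]), 'tau': array([ 1.17890530e-03, -4.42742836e+01, -1.78276026e+01, -2.15643640e-04,
        5.61750654e-03, -9.84718270e-06]), 'tcp_pos': array([6.24735196e-01, 8.70003705e-05, 4.03911613e-01]), 'tool_rot': array([ 9.99999611e-01,  3.89416058e-07, -8.67307475e-04, -1.60821202e-04]), 'force': array([-0.56317932, -0.03572607,  0.15366048]), 'ft_torque': array([-0.07880725,  0.02775938, -0.01390065]), 'finger_gap': 1.0017337394479362}
```

View pics/scene0.png

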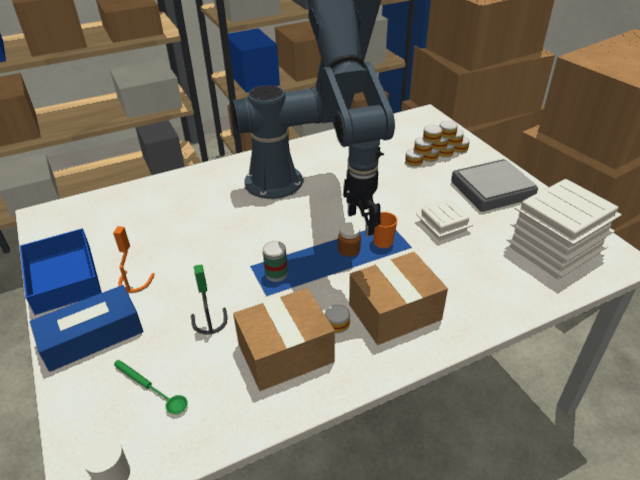

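View pics/side0.png

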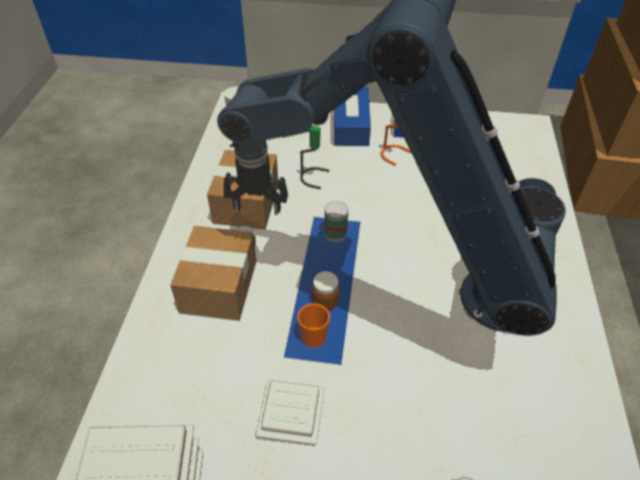

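View pics/wrist0.png

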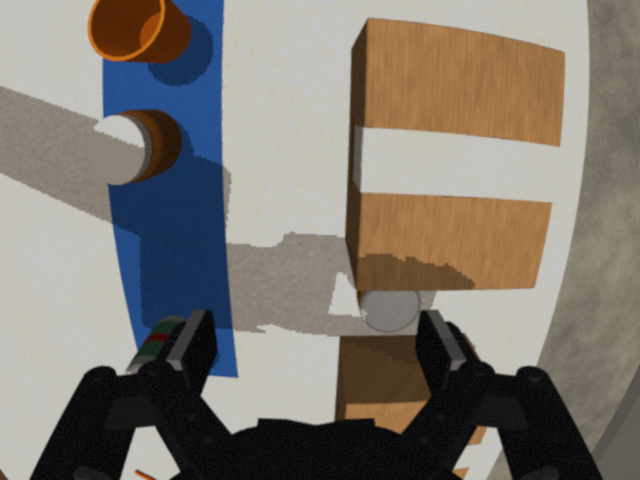

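```bash
cat > h.py <<'E'
from station import manip
import cv2, numpy as np
def ray(c,name,px):
    p=np.atleast_2d(np.asarray(px,float)); x=(p[:,0]-c["cx"])/c["fx"]; y=(p[:,1]-c["cy"])/c["fy"]
    if name=="wrist":
        r=np.hypot(x,y); k=np.where(r>1e-9,np.sin(r)/np.maximum(r,1e-9),1); d=np.c_[x*k,y*k,np.cos(r)]
    else: d=np.c_[x,y,np.ones_like(x)]
    R=np.array(c["R"]); return -R.T@np.array(c["t"]), d@R
def plane(c,name,px,z):
    o,d=ray(c,name,px); return o+d*((z-o[2])/d[:,2])[:,None]
def blobs(im,lo,hi,amin=60):
    m=cv2.inRange(cv2.cvtColor(im,cv2.COLOR_RGB2HSV),np.array(lo),np.array(hi))
    m=cv2.morphologyEx(m,cv2.MORPH_OPEN,np.ones((2,2)))
    cs=cv2.findContours(m,cv2.RETR_EXTERNAL,cv2.CHAIN_APPROX_NONE)[0]
    return [c[:,0] for c in sorted(cs,key=cv2.contourArea,reverse=True) if cv2.contourArea(c)>amin]
E
python3 - <<'E'
from h import *
for n in ("scene","side"):
    im=cv2.imread(f"pics/{n}0.png")[...,::-1].copy(); c=manip.camera_info(n)
    for b in blobs(im,(50,100,40),(80,255,255),40)[:4]:
        ctr=b.mean(0); print(n,"green",cv2.boundingRect(b),ctr.round(), plane(c,n,ctr,.16).round(3))
c=manip.camera_info("scene")
print("tin lid",plane(c,"scene",(338,312),.04).round(3))
print("foot",plane(c,"scene",[(193,313),(210,332),(226,311)],.005).round(3))
print("mat corners",plane(c,"scene",[(251,266),(264,291),(411,246)],0).round(3))
print("carton tops",plane(c,"scene",[(235,315),(259,382),(334,343),(310,291),(349,288),(416,255)],.12).round(3))
E
python3 -c "
import cv2
im=cv2.imread('pics/scene0.png')[240:350,160:360]; cv2.imwrite('pics/crop0.png',cv2.resize(im,None,fx=4,fy=4,interpolation=2))"
```

```text
scene green (167, 397, 21, 18) [177. 405.] [[ 0.87  -0.554  0.16 ]]
scene green (116, 362, 37, 27) [134. 375.] [[ 0.758 -0.615  0.16 ]]
scene green (196, 266, 12, 27) [201. 279.] [[ 0.54  -0.403  0.16 ]]
scene green (266, 258, 21, 9) [276. 262.] [[ 0.568 -0.212  0.16 ]]
side green (310, 127, 10, 22) [315. 137.] [[ 0.539 -0.404  0.16 ]]
tin lid [[ 0.696 -0.098  0.04 ]]
foot [[ 0.491 -0.436  0.005]
 [ 0.577 -0.415  0.005]
 [ 0.525 -0.354  0.005]]
mat corners [[ 0.38  -0.227  0.   ]
 [ 0.496 -0.231  0.   ]
 [ 0.521  0.249  0.   ]]
carton tops [[ 0.656 -0.36   0.12 ]
 [ 0.864 -0.379  0.12 ]
 [ 0.842 -0.185  0.12 ]
 [ 0.665 -0.162  0.12 ]
 [ 0.7   -0.069  0.12 ]
 [ 0.671  0.153  0.12 ]]
```

View pics/crop0.png

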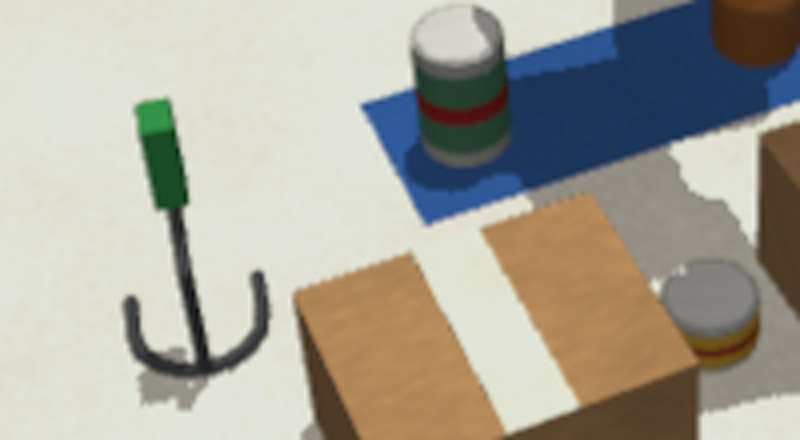

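Candidates: green-handled hook (200,280), orange hook (122,240) and green spoon (135,375). The close crop shows a green handle on a dark U rod, so I choose the hook at (200,280). Its prong tips are at (193,314) and (224,308) and its closed end at (211,332). The tin is in the gap at (337,315); the stack of tins at (430,145) is a look-alike. The wrist view shows the tin lid at (390,308), the carton front edges at (350..370, 18..285), and the mat.

```bash
python3 - <<'E'
from h import *
c=manip.camera_info("wrist"); P=lambda px,z:plane(c,"wrist",px,z).round(3).tolist()
print("upper carton top gapfront, farfront, gapback",P([(357,290),(370,18),(535,288)],.12))
print("lower carton bottom edge",P([(341,337),(425,336)],0))
print("tin lid",P([(390,308)],.04)); print("jar cap",P([(122,150)],.085)); print("cup rim",P([(127,27)],.09))
print("mat right edge/ lower corner",P([(238,378),(222,100),(232,300)],0)," left edge",P([(103,100),(125,300)],0))
c=manip.camera_info("scene")
print("can top",plane(c,"scene",(274.3,249.3),.1).round(3),"tin",plane(c,"scene",(337.5,314.5),.04).round(3),"jar",plane(c,"scene",(348,230),.085).round(3))
print("mat",plane(c,"scene",[(251,266),(267,296)],0).round(3))
tips=plane(c,"scene",[(192.8,314.5),(224.5,308)],.005); d=tips[1]-tips[0]; y=np.degrees(np.arctan2(-d[0],d[1])); u=np.array([np.cos(np.radians(y)),np.sin(np.radians(y))])
print("hook yaw",y,"foot",tips.mean(0)[:2]+.035*u,np.linalg.norm(d))
E
python3 -m jog '[[[-10,-50,0,-1.75],[-10,-50,0,-1.75],[-10,-50,0,-1.75],[-10,-50,0,-1.75],[-10,-50,0,-1.75],[-10,-50,0,-1.75],[-10,-50,0,-1.75],[-5,-5,0,-1]]]' 100
```

```text
upper carton top gapfront, farfront, gapback [[0.656, -0.044, 0.12], [0.66, 0.154, 0.12], [0.814, -0.048, 0.12]]
lower carton bottom edge [[0.654, -0.169, 0.0], [0.759, -0.171, 0.0]]
tin lid [[0.701, -0.106, 0.04]]
jar cap [[0.46, 0.065, 0.085]]
cup rim [[0.471, 0.169, 0.09]]
mat right edge/ lower corner [[0.522, -0.238, 0.0], [0.53, 0.103, 0.0], [0.527, -0.119, 0.0]]  left edge [[0.391, 0.117, 0.0], [0.384, -0.126, 0.0]]
can top [[ 0.451 -0.173  0.1  ]] tin [[ 0.703 -0.103  0.04 ]] jar [[0.454 0.061 0.085]]
mat [[ 0.38  -0.227  0.   ]
 [ 0.518 -0.231  0.   ]]
hook yaw -10.833602781786484 foot [ 0.53872187 -0.4026625 ] 0.0862722298244885
t: 1.15
tcp_pos: [0.549, -0.3586, 0.4041]
tool_rot: [0.993, -0.118, 0.0, 0.001]
force: [1.0, -0.6, 0.0]
finger_gap: 1.002
```

```bash
python3 - <<'E'
from h import *
c=manip.camera_info("wrist"); im=manip.snapshot("wrist"); cv2.imwrite("pics/wrist1.png",im[...,::-1])
for b in blobs(im,(50,100,40),(80,255,255),60)[:4]:
    print(cv2.boundingRect(b),plane(c,"wrist",b.mean(0),.195).round(3))
E
```

```text
(297, 289, 48, 78) [[ 0.545 -0.385  0.195]]
(472, 298, 63, 53) [[ 0.656 -0.419  0.195]]
(385, 377, 45, 35) [[ 0.587 -0.456  0.195]]
```

View pics/wrist1.png

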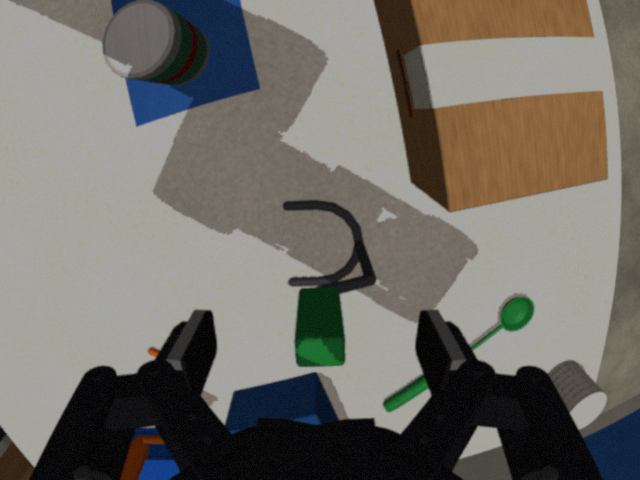

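The hook stands upright. Its handle top face is centred at (320,352) and nearly square to the jaws, and its U tips are at (286,206) and (291,282).

```bash
python3 - <<'E'
from h import *
c=manip.camera_info("wrist"); P=lambda px,z:plane(c,"wrist",px,z)
print("top",P([(320,352)],.195).round(4), "edge dir",(lambda e:np.degrees(np.arctan2(*(e[1]-e[0])[[1,0]])))(P([(296,366),(345,364)],.195)))
t=P([(286,206),(291,282)],.005); d=t[1]-t[0]; y=np.degrees(np.arctan2(d[0],-d[1])); print(t.round(4),"yaw",y, np.linalg.norm(d),"foot",t.mean(0)[:2]+.035*np.array([np.cos(np.radians(y)),np.sin(np.radians(y))]))
print("can",P([(140,40)],.1).round(3),"mat corner",P([(137,126),(260,88)],0).round(3))
E
```

```text
top [[ 0.5395 -0.4035  0.195 ]] edge dir -10.65037247805377
[[ 0.5168 -0.357   0.005 ]
 [ 0.4999 -0.441   0.005 ]] yaw -11.370415104381395 0.08574379757364305 foot [ 0.54264866 -0.40589948]
can [[ 0.452 -0.177  0.1  ]] mat corner [[ 0.382 -0.232  0.   ]
 [ 0.521 -0.234  0.   ]]
```

```bash
python3 -m jog '[[[-3,-15,0,0.8],[-3,-15,0,0.8],[-3,-15,0,0.9],[0,0,0,0],[0,0,-25,0],[0,0,-25,0],[0,0,-25,0],[0,0,-9,0]]]' 100
python3 -m jog '[[[0,0,0,0],[0,0,0,0],[0,0,0,0],[0,0,0,0],[0,0,0,0],[0,0,0,0],[0,0,0,0],[0,0,0,0]]]' 0 80
```

```text
t: 2.2
tcp_pos: [0.5408, -0.3991, 0.319]
tool_rot: [0.996, -0.093, -0.001, -0.001]
force: [-0.1, 0.8, -0.3]
finger_gap: 1.0
t: 3.2
tcp_pos: [0.5412, -0.4003, 0.3221]
tool_rot: [0.996, -0.094, 0.001, 0.001]
force: [-0.8, -0.0, 6.4]
finger_gap: 0.341
```

```bash
python3 -m jog '[[[0,0,10,0],[0,0,20,0],[0,0,25,0],[0,0,25,0],[0,0,25,0],[0,0,25,0],[0,0,20,0],[0,0,0,0]]]' 0 80
python3 -m jog '[[[10,20,0,1],[25,45,0,1.2],[28,52,0,1.4],[30,55,0,1.4],[30,55,0,1.4],[25,45,0,1.4],[12,20,0,1.2],[0,0,0,0]]]' 0 80
python3 - <<'E'
from h import *
s=manip.sense(); print(s["tcp_pos"],s["tool_rot"],s["force"],s["finger_gap"])
im=manip.snapshot("wrist"); cv2.imwrite("pics/wrist2.png",im[...,::-1])
im=manip.snapshot("scene"); cv2.imwrite("pics/scene2.png",im[...,::-1])
E
```

```text
t: 4.2
tcp_pos: [0.5411, -0.4, 0.4723]
tool_rot: [0.996, -0.094, 0.001, 0.001]
force: [1.2, 1.0, -2.4]
finger_gap: 0.34
t: 5.2
tcp_pos: [0.7012, -0.1056, 0.4691]
tool_rot: [1.0, -0.013, -0.001, -0.0]
force: [0.3, -1.0, -3.1]
finger_gap: 0.338
[ 0.70122315 -0.10563085  0.46910901] [ 9.99909314e-01 -1.33945950e-02 -1.33717667e-03 -3.99713930e-04] [ 0.31427843 -0.9753049  -3.12178638] 0.3377361993570568
```

View pics/wrist2.png

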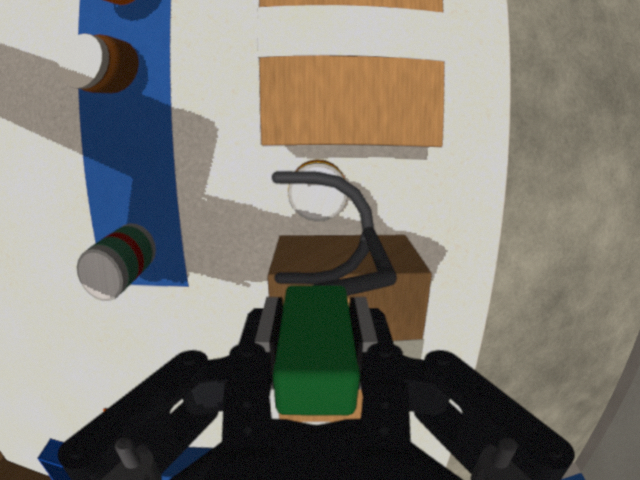

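The hook is held above the gap. Its U tips are at (277,177) and (280,278), the tin lid is centred at (318,190), and the gap edges are at row 146 (upper carton top) and row 272 (lower carton top).

```bash
python3 - <<'E'
from h import *
c=manip.camera_info("wrist"); P=lambda px,z:plane(c,"wrist",px,z)
s=manip.sense();print(s["tcp_pos"])
t=P([(276,177),(279,278)],.152); d=t[1]-t[0]; y=np.degrees(np.arctan2(d[0],-d[1])); print(t.round(4),"yaw",y, np.linalg.norm(d),"foot",t.mean(0)[:2]+.035*np.array([np.cos(np.radians(y)),np.sin(np.radians(y))]))
print("tin",P([(318.5,190)],.04).round(4))
print("upper",P([(261,146),(442,147)],.12).round(4),"lower",P([(268,273),(430,272)],.12).round(4),P([(280,236.5),(405,236.5)],0).round(4))
im=cv2.imread("pics/wrist2.png"); 
g=cv2.GaussianBlur(cv2.cvtColor(im,cv2.COLOR_BGR2GRAY)[150:235,270:365],(3,3),0)
print(cv2.HoughCircles(g,cv2.HOUGH_GRADIENT_ALT,1,20,param1=150,param2=.5,minRadius=24,maxRadius=36))
E
```

```text
[ 0.70044903 -0.10860648  0.46969508]
[[ 0.6696 -0.071   0.152 ]
 [ 0.6666 -0.1575  0.152 ]] yaw -1.9686384323728636 0.08654569430541376 foot [ 0.70309313 -0.11547224]
tin [[ 0.7025 -0.1057  0.04  ]]
upper [[ 0.6544 -0.0486  0.12  ]
 [ 0.8128 -0.0517  0.12  ]] lower [[ 0.6525 -0.167   0.12  ]
 [ 0.8085 -0.1716  0.12  ]] [[ 0.6526 -0.1714  0.    ]
 [ 0.8107 -0.1762  0.    ]]
[[[49.       41.       29.622036]]]
```

```bash
python3 -m jog '[[[0,4,0,0.2],[0,4,0,0.2],[0,0,0,0],[0,0,-20,0],[0,0,-25,0],[0,0,-25,0],[0,0,-20,0],[0,0,0,0]]]' 0 80
python3 - <<'E'
from h import *
s=manip.sense(); print(s["tcp_pos"],s["force"],s["finger_gap"])
im=manip.snapshot("wrist"); cv2.imwrite("pics/wrist3.png",im[...,::-1])
a=manip.snapshot("scene"); cv2.imwrite("pics/scene3.png",a[...,::-1])
A=cv2.resize(im[100:340,220:460],(400,400)); B=cv2.resize(a[230:350,270:390],(400,400))
cv2.imwrite("pics/pair3.png",np.hstack([A,B])[...,::-1])
E
```

```text
t: 6.3
tcp_pos: [0.7002, -0.1004, 0.3786]
tool_rot: [1.0, -0.012, -0.002, -0.001]
force: [0.3, -0.8, -2.8]
finger_gap: 0.339
[ 0.70019427 -0.10042106  0.37863013] [ 0.33588124 -0.77060024 -2.81649892] 0.3386352351311882
```

View pics/pair3.png

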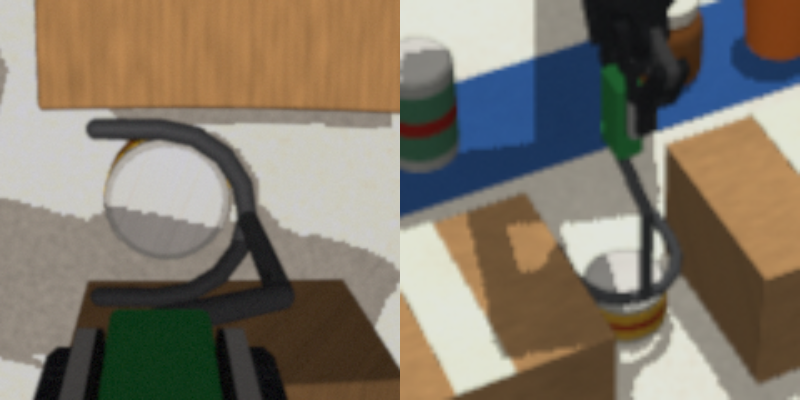

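The tin lid is centred at crop (167,197) and the U tips are at crop (93,128) and (98,297). The U is over the tin and clear of both cartons.

```bash
python3 - <<'E'
from h import *
c=manip.camera_info("wrist"); P=lambda px,z:plane(c,"wrist",px,z)
t=P([(275.8,176.8),(278.8,278.2)],.062); d=t[1]-t[0]; y=np.degrees(np.arctan2(d[0],-d[1])); print(t.round(4),"yaw",y, np.linalg.norm(d),"foot",t.mean(0)[:2]+.035*np.array([np.cos(np.radians(y)),np.sin(np.radians(y))]))
im=cv2.imread("pics/wrist3.png"); 
g=cv2.GaussianBlur(cv2.cvtColor(im,cv2.COLOR_BGR2GRAY)[150:285,250:380],(3,3),0)
h=cv2.HoughCircles(g,cv2.HOUGH_GRADIENT_ALT,1,20,param1=150,param2=.3,minRadius=28,maxRadius=48);print(h)
print("tin",P([(320.2,218.2)],.04).round(4), "wall", P([(245,164.5),(455,164.5)],.12).round(4), P([(275,269),(425,268)],0).round(4))
E
```

```text
[[ 0.6707 -0.0633  0.062 ]
 [ 0.6683 -0.1506  0.062 ]] yaw -1.5907797156072858 0.08737410972488457 foot [ 0.70452033 -0.10793721]
[[[69.       72.       35.31654 ]
  [69.       72.       44.773705]]]
tin [[ 0.7051 -0.1044  0.04  ]] wall [[ 0.658  -0.045   0.12  ]
 [ 0.7931 -0.0465  0.12  ]] [[ 0.6576 -0.1691  0.    ]
 [ 0.8155 -0.1728  0.    ]]
```

```bash
python3 -m jog '[[[0,1.5,0,0],[0,0,-5,0],[0,0,-8,0],[0,0,-8,0],[0,0,-4,0],[0,0,0,0],[0,0,0,0],[0,0,0,0]]]' 0 80
python3 - <<'E'
from h import *
im=manip.snapshot("wrist"); a=manip.snapshot("scene")
A=cv2.resize(im[100:340,220:460],(400,400)); B=cv2.resize(a[230:350,270:390],(400,400))
cv2.imwrite("pics/pair4.png",np.hstack([A,B])[...,::-1])
E
```

```text
t: 7.4
tcp_pos: [0.701, -0.0988, 0.3561]
tool_rot: [1.0, -0.012, 0.0, 0.0]
force: [0.4, -0.1, -2.8]
finger_gap: 0.337
```

View pics/pair4.png

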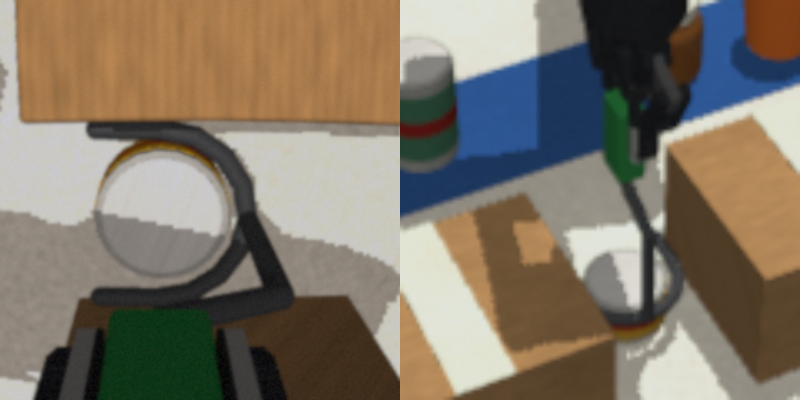

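The U is level with the lid, and the lid centre (row 211) matches the U centre (row 212). There is no contact force.

```bash
python3 -m jog '[[[0,0,-6,0],[0,0,-8,0],[0,0,-8,0],[0,0,-6,0],[0,0,-3,0],[0,0,0,0],[0,0,0,0],[0,0,0,0]]]' 0 80
```

```text
t: 8.5
tcp_pos: [0.7009, -0.0988, 0.3252]
tool_rot: [1.0, -0.012, 0.0, 0.0]
force: [0.5, -0.7, -1.9]
finger_gap: 0.339
```

```bash
python3 -m jog '[[[-4,0,0,0],[-7,0.2,0,0],[-10,0.3,0,0],[-10,0.3,0,0],[-10,0.3,0,0],[-10,0.3,0,0],[-7,0.2,0,0],[-3,0,0,0]]]' 0 80
python3 -m jog '[[[-4,0,0,0],[-9,0.2,0,0],[-12,0.3,0,0],[-12,0.3,0,0],[-12,0.3,0,0],[-10,0.3,0,0],[-5,0.2,0,0],[0,0,0,0]]]' 0 80
python3 - <<'E'
from h import *
im=manip.snapshot("wrist"); a=manip.snapshot("scene")
cv2.imwrite("pics/wrist5.png",im[...,::-1])
A=im[0:400,120:520]; B=cv2.resize(a[210:330,260:380],(400,400))
cv2.imwrite("pics/pair5.png",np.hstack([A,B])[...,::-1])
E
```

```text
t: 9.5
tcp_pos: [0.6395, -0.0972, 0.325]
tool_rot: [1.0, -0.012, 0.0, 0.0]
force: [2.4, 1.5, -2.1]
finger_gap: 0.339
t: 10.5
tcp_pos: [0.575, -0.0954, 0.3244]
tool_rot: [1.0, -0.012, -0.001, -0.0]
force: [0.5, -0.6, -1.2]
finger_gap: 0.339
```

View pics/pair5.png

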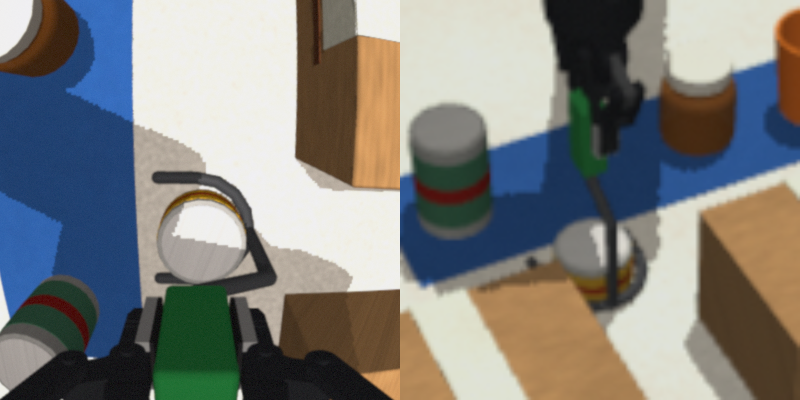

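The tin is clear of the gap and inside the U. Next I slide it sideways to the middle of the free place, then onto the mat.

```bash
python3 -m jog '[[[0,3,0,0],[0,7,0,0],[0,10,0,0],[0,10,0,0],[0,10,0,0],[0,8,0,0],[0,4,0,0],[0,1,0,0]]]' 0 80
python3 -m jog '[[[-4,0,0,0],[-7,0,0,0],[-10,0,0,0],[-10,0,0,0],[-10,0,0,0],[-10,0,0,0],[-8,0,0,0],[-4,0,0,0]]]' 0 80
python3 -m jog '[[[-4,0,0,0],[-8,0,0,0],[-11,0,0,0],[-11,0,0,0],[-11,0,0,0],[-10,0,0,0],[-6,0,0,0],[-3,0,0,0]]]' 0 80
python3 - <<'E'
from h import *
c=manip.camera_info("wrist"); s=manip.sense(); print(s["tcp_pos"])
im=manip.snapshot("wrist"); a=manip.snapshot("scene")
cv2.imwrite("pics/wrist6.png",im[...,::-1]); cv2.imwrite("pics/scene6.png",a[...,::-1])
A=im[0:400,120:520]; B=cv2.resize(a[190:330,240:380],(400,400))
cv2.imwrite("pics/pair6.png",np.hstack([A,B])[...,::-1])
E
```

```text
t: 11.6
tcp_pos: [0.5758, -0.0423, 0.3247]
tool_rot: [1.0, -0.012, -0.0, 0.0]
force: [-0.4, -0.7, -2.4]
finger_gap: 0.34
t: 12.6
tcp_pos: [0.5124, -0.0425, 0.3249]
tool_rot: [1.0, -0.012, 0.0, 0.0]
force: [1.9, 0.4, -1.1]
finger_gap: 0.338
t: 13.6
tcp_pos: [0.4483, -0.0425, 0.3247]
tool_rot: [1.0, -0.012, -0.0, -0.0]
force: [2.7, 0.1, -0.6]
finger_gap: 0.339
[ 0.44830587 -0.04250051  0.32466404]
```

View pics/pair6.png

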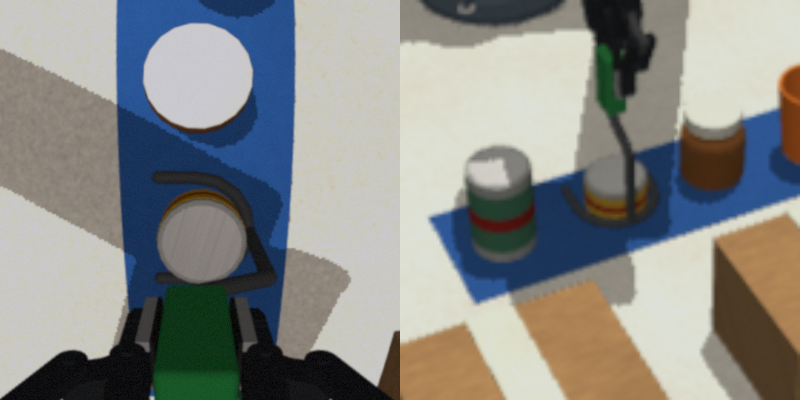

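The tin is on the mat between can and jar, with its lid centre at full-image (322,240).

```bash
python3 - <<'E'
from h import *
c=manip.camera_info("wrist"); P=lambda px,z:plane(c,"wrist",px,z).round(3).tolist()
print("tin",P([(322,240)],.04),"jar",P([(318,76)],.085),"mat L/R",P([(247,250),(405,250)],0))
c=manip.camera_info("scene"); print("tin",plane(c,"scene",(240+615*.35,190+178*.35),.04),"can",plane(c,"scene",(240+498*.35,190+166*.35),.1))
E
```

```text
tin [[0.452, -0.046, 0.04]] jar [[0.451, 0.064, 0.085]] mat L/R [[0.388, -0.068, 0.0], [0.524, -0.071, 0.0]]
tin [[0.64172522 0.32001412 0.04      ]] can [[0.62666973 0.17979246 0.1       ]]
```

```bash
python3 -m jog '[[[2,-2,0,0],[2,-2,0,0],[0,0,0,0],[0,0,4,0],[0,0,8,0],[0,0,8,0],[0,0,4,0],[0,0,0,0]]]' 0 80
python3 - <<'E'
from h import *
im=manip.snapshot("wrist"); a=manip.snapshot("scene")
A=im[0:400,120:520]; B=cv2.resize(a[190:330,240:380],(400,400))
cv2.imwrite("pics/pair7.png",np.hstack([A,B])[...,::-1])
E
```

```text
t: 14.7
tcp_pos: [0.4529, -0.0465, 0.3492]
tool_rot: [1.0, -0.012, 0.001, 0.0]
force: [0.2, 0.6, -1.2]
finger_gap: 0.342
```

View pics/pair7.png

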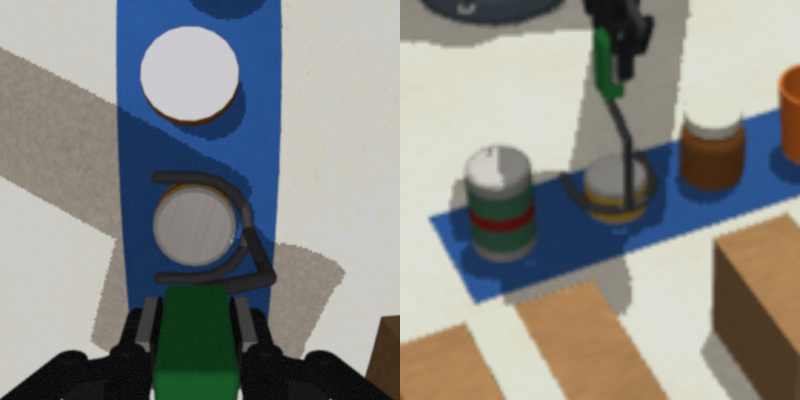

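```bash
python3 -m jog '[[[0,0,8,0],[0,0,16,0],[0,0,22,0],[0,0,25,0],[0,0,25,0],[0,0,22,0],[0,0,10,0],[0,0,0,0]]]' 0 80
python3 -m jog '[[[5,-20,0,0],[12,-50,0,0],[15,-58,0,0],[16,-60,0,0],[16,-60,0,0],[14,-58,0,0],[8,-36,0,0],[2,-12,0,0]]]' 0 80
python3 -m jog '[[[0,0,-10,0],[0,0,-22,0],[0,0,-25,0],[0,0,-25,0],[0,0,-25,0],[0,0,-22,0],[0,0,-12,0],[0,0,0,0]]]' 0 80
```

```text
t: 15.8
tcp_pos: [0.4528, -0.0465, 0.4771]
tool_rot: [1.0, -0.012, 0.001, 0.0]
force: [0.2, 0.2, -3.0]
finger_gap: 0.341
t: 16.8
tcp_pos: [0.5406, -0.4029, 0.4741]
tool_rot: [1.0, -0.013, -0.001, -0.001]
force: [-0.2, 0.0, -3.1]
finger_gap: 0.344
t: 17.8
tcp_pos: [0.5407, -0.3991, 0.3346]
tool_rot: [1.0, -0.011, -0.001, -0.001]
force: [1.0, -0.3, -1.8]
finger_gap: 0.341
```

```bash
python3 -m jog '[[[0,0,-4,0],[0,0,-3,0],[0,0,-2,0],[0,0,-2,0],[0,0,-1,0],[0,0,0,0],[0,0,0,0],[0,0,0,0]]]' 0 20
python3 - <<'E'
from h import *
s=manip.sense(); print(s["tcp_pos"],s["force"])
a=manip.snapshot("scene"); b=manip.snapshot("side")
cv2.imwrite("pics/scene8.png",a[...,::-1])
cv2.imwrite("pics/pair8.png",np.hstack([cv2.resize(a[200:360,150:310],(400,400)),cv2.resize(b[100:240,250:390],(400,400))])[...,::-1])
E
```

```text
t: 18.8
tcp_pos: [0.5409, -0.4006, 0.3238]
tool_rot: [1.0, -0.012, 0.0, 0.0]
force: [-0.1, -0.8, -2.5]
finger_gap: 0.343
[ 0.54086516 -0.40055525  0.32378007] [-0.11158886 -0.80168524 -2.5377041 ]
```

View pics/pair8.png

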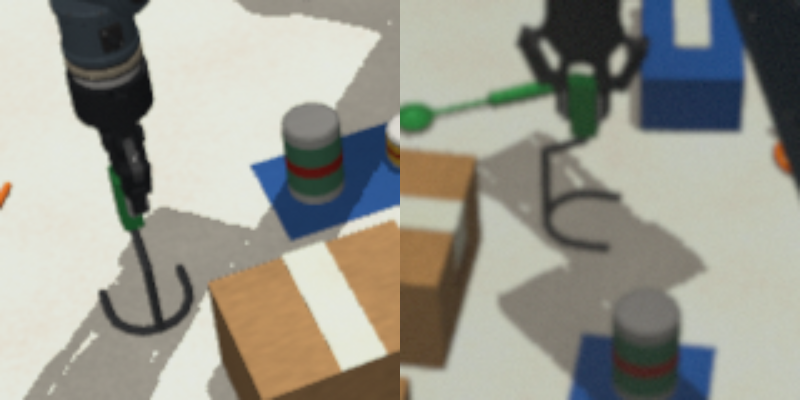

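The hook is just above the table and upright, clear of the mat. I lower it a little more until it bears on the table.

```bash
python3 -m jog '[[[0,0,-1,0],[0,0,-0.5,0],[0,0,-0.5,0],[0,0,0,0],[0,0,0,0],[0,0,0,0],[0,0,0,0],[0,0,0,0]]]' 0 20
```

```text
t: 19.9
tcp_pos: [0.5408, -0.4005, 0.3222]
tool_rot: [1.0, -0.012, 0.0, 0.0]
force: [-2.1, 1.8, 5.6]
finger_gap: 0.343
```

```bash
python3 -m jog '[[[0,0,0,0],[0,0,0,0],[0,0,0,0],[0,0,0,0],[0,0,0,0],[0,0,0,0],[0,0,0,0],[0,0,0,0]]]' 80
python3 -m jog '[[[0,0,4,0],[0,0,10,0],[0,0,15,0],[0,0,20,0],[0,0,20,0],[0,0,20,0],[0,0,15,0],[0,0,0,0]]]' 100
python3 - <<'E'
from h import *
a=manip.snapshot("scene"); b=manip.snapshot("side")
cv2.imwrite("pics/scene9.png",a[...,::-1])
cv2.imwrite("pics/pair9.png",np.hstack([cv2.resize(a[190:390,150:410],(494,380)),cv2.resize(b[100:350,200:400],(304,380))])[...,::-1])
c=manip.camera_info("scene")
for x in blobs(a,(50,100,40),(80,255,255),40)[:4]: print(cv2.boundingRect(x),plane(c,"scene",x.mean(0),.16).round(3))
E
```

```text
t: 20.9
tcp_pos: [0.5408, -0.4005, 0.3217]
tool_rot: [1.0, -0.012, 0.0, 0.0]
force: [0.5, 0.6, 0.5]
finger_gap: 0.804
t: 21.9
tcp_pos: [0.541, -0.4007, 0.4279]
tool_rot: [1.0, -0.012, 0.001, 0.001]
force: [-0.3, 0.5, -1.0]
finger_gap: 1.007
(167, 397, 21, 18) [[ 0.87  -0.553  0.16 ]]
(116, 362, 37, 27) [[ 0.758 -0.615  0.16 ]]
(195, 266, 13, 27) [[ 0.54  -0.403  0.16 ]]
(266, 258, 21, 9) [[ 0.568 -0.212  0.16 ]]
```

The viewer limit is reached, so I do the final check numerically: the tin's place, and whether the neighbours moved against the first picture.

```bash
python3 - <<'E'
from h import *
a=cv2.imread("pics/scene9.png")[...,::-1].copy(); z=cv2.imread("pics/scene0.png")[...,::-1].copy(); c=manip.camera_info("scene")
for n,im in (("then",z),("now",a)):
  for k,lo,hi in (("orange/brown/yellow",(5,150,60),(32,255,255)),("red",(0,150,60),(4,255,200))):
    print(n,k,[cv2.boundingRect(b) for b in blobs(im,lo,hi,25) if 225<b[:,0].mean()<460 and 120<b[:,1].mean()<400])
w=plane(c,"scene",[(0,0)],0)
def proj(X):
    p=np.array(c["R"])@X+np.array(c["t"]); return (c["fx"]*p[0]/p[2]+c["cx"],c["fy"]*p[1]/p[2]+c["cy"])
print("expected tin centre px",proj([.452,-.046,.02]))
b=manip.snapshot("side"); cs=manip.camera_info("side"); z=cv2.imread("pics/side0.png")[...,::-1]
for n,im in (("then",z),("now",b)): print(n,[(cv2.boundingRect(q),plane(cs,"side",q.mean(0),.02).round(3).tolist()) for q in blobs(im.copy(),(5,120,60),(32,255,255),20) if 280<q[:,0].mean()<360 and 180<q[:,1].mean()<370])
E
```

```text
then orange/brown/yellow [(375, 213, 23, 36), (340, 237, 21, 20), (407, 146, 62, 20), (416, 138, 48, 16), (425, 131, 32, 11), (332, 321, 19, 12)]
then red [(267, 265, 20, 7)]
now orange/brown/yellow [(374, 213, 24, 36), (340, 237, 21, 20), (407, 146, 62, 20), (416, 138, 48, 16), (425, 131, 32, 11), (306, 258, 21, 10)]
now red [(267, 265, 20, 7)]
expected tin centre px (np.float64(315.6851578022473), np.float64(256.9205644816441))
then [((299, 290, 41, 58), [[0.461, 0.13, 0.02]])]
now [((299, 291, 40, 57), [[0.462, 0.132, 0.02]]), ((329, 267, 13, 8), [[0.435, -0.02, 0.02]])]
```

```bash
python3 -c "
from station import manip
print(manip.sense()['t']); print(manip.sign_off())"
```

```text
22.05
the job is handed in; nothing more can be done
None
```

I drew the tin out of the gap with the green-handled hook and slid it into the free place on the mat. I then stood the hook back near its starting spot, let go of it and handed the job in at about 22 s.

- **Tin:** it sits at about (0.452, −0.046) m, wholly on the mat. There is roughly 42 mm clear to the jar and 60 mm to the can. In the last scene image its band is where that position predicts, to within about 1 pixel column.
- **Neighbours:** the can, jar and cup are within about 1 pixel of where they were in the first picture. I did not re-measure the cartons or the meal box; the arm and hook never went near the meal box.
- **Hook:** its handle measures (0.540, −0.403) m, the same as at the start, and its outline matches the standing hook, so it is upright and off the mat. The gripper is open and about 100 mm above where it let go.
- **Forces:** every reading at the end of a move stayed under 7 N.
- **Not done:** the picture limit stopped me viewing the final image, so the last check was done from pixel measurements only. In the final side view only a small part of the tin showed. It read about 30 mm off the tin's position, so I gave it no weight.

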